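Index the vial reader's carousel to the red-capped sample and start the reading

ROBOT

A 7-joint arm with a two-finger parallel gripper is mounted at the origin on a cart in front of the work surface, level with it; the furniture and walls round the work are solid. World frame = base frame: x ahead of the robot, y to its left, z up, the work surface at z = 0. Lengths are in m, angles in rad, forces in N, time in s.
With the tool pointing down it reaches from about 0.425 to 0.875 m from the base axis. Payload 4.7 kg.
Tool frame: the origin (TCP) lies at the very end of the fingers, on their centre line; the grasp point (between the pads) lies manip.hold_point_z behind it (manip.hold_point_z is the distance from the TCP to the grasp point, in m); z points along the fingers, y is the line along which they close (so a half turn about z gives the same grasp; the last joint's range is limited). The gripper opens to 85 mm and grips with 20 to 120 N. Pads are 22 mm wide; open, the fingers measure 114 mm over their backs; the gripper's body (76 mm by 85 mm) begins 54 mm behind the grasp point. The pads swing forward as they close: fully open they stand 13 mm farther back than shut.
Start: joints at [1.259, 0.321, -0.07, 1.45, 0.023, 1.371, -0.057], TCP at [0.208, -0.616, 0.206] pointing down, gripper open.
Joint ranges: [-2.86, 2.86], [-0.3, 2.09], [-1.38, 1.24], [0.06, 2.45], [-1.56, 4.7], [0.09, 2.05], [-2.69, 2.69]. Speed limits (rad/s): [2.57, 2.57, 3.14, 3.14, 3.14, 3.14, 3.14].

INTERFACE

Orientations are given as a rotation vector (axis times angle).
In Python, from bench import manip gives the robot as it stands.
- The arm moves only by the tool run_rows, called after "Emit:" in YAML: its name, and indented under it one key for each argument. Schema: {"type":"object","properties":{"offsets":{"type":"array","items":{"type":"array","prefixItems":[{"type":"array","items":{"type":"number"},"minItems":3,"maxItems":3},{"type":"array","items":{"type":"number"},"minItems":3,"maxItems":3}],"minItems":2,"maxItems":2},"minItems":1,"maxItems":12},"aperture":{"type":"number"},"force":{"type":"number"},"only":{"type":"string"},"quiet":{"type":"boolean"},"lines":{"type":"string"}},"required":["offsets"],"additionalProperties":false}. offsets is a list of rows, 1 to 12 of them, each written [[dx, dy, dz], [rx, ry, rz]]: dx, dy, dz in normalised numbers (1 is 0.4 m), then a rotation vector rx, ry, rz in normalised numbers (1 is pi/2 rad); each row is the pose to reach, as a shift and turn from the pose commanded when the call began, along the tool's axes at that moment; what a row does not reach only later rows make up. A row lasts 1/12 s, in which the tool goes at most 0.0417 m and 0.125 rad, less where a joint would pass 70% of its speed; a pose out of reach is approached as far as the arm can. aperture is the opening from 0.0 (shut) to 1.0 (fully open), set as the call begins (left out keeps the last). The fingers move at their own pace and stop on an object; force is the grip in N (left out, the last holds). Time passes only in rows, so rows that do not move let the fingers close. The tool returns the time, the measured TCP pose, the force, the opening and the grip force at its end. only (a regular expression) keeps the lines of the reply that match it, lines (a string "A,B") keeps lines A to B, and quiet returns only ok. A shift or turn number past 1, either way, is cut back to 1. Input that does not fit is refused with a message, and nothing moves.
- manip.sense(): the state, without advancing time (a new reading comes with each control period).
- manip.get_image(name): name is "scene" or "top" or "wrist"; returns a dict with "frame" (400x640x3 uint8, red, green, blue), "range_z" (400x640 float32, m along the optical axis (not along the pixel's ray), 0 where there is no reading), "K" (3x3 intrinsics, pixels), "k1" (the pictures are not rectified: a ray, as slopes to the right and down, at radius r is drawn at 1 + k1 r^2 times it, then the intrinsics apply), "rvec" (rotation vector, rad) and "tvec" (3), from world to camera coordinates, as OpenCV has them; the wrist camera has in their place "tool_from_camera" (4x4, takes a point from camera to tool coordinates, whose origin is the TCP and whose axes are the flange's). Camera axes: x right, y down, z forward; pixel columns grow to the right and rows downward; lengths in m; the calibration is good to about 2 mm. A picture is of the moment at which its call begins: read the wrist's pose just before it.
- manip.hand_in(): hands the job in; it is judged then, once.
The state is a dict: "time": time; "qpos": joint angles; "joint_vel": joint speeds; "joint_torque": joint torques, N m; "position": TCP position; "orientation": TCP orientation; "ft_force": force on the tool from outside, world axes, zero at the start; "wrist_torque": the same for the moment, N m; "opening": opening from 0.0 (shut) to 1.0 (fully open); "grip_force": force on a finger pad.
Only numpy, scipy, OpenCV 4.12 (cv2) and the standard library are available. Lean on these libraries where they do the work, as an engineer would, in place of code of your own. Each camera call takes 0.05 s, during which the arm holds its last target. There are 200 camera calls.

TASK

Bring the red-capped vial to the reading place under the vial reader's visor: lift the sprung black knob, turn the carousel with it and let the knob drop fully home into the notch there. Only then press the green start button and let it spring back. Do not touch the vials, and leave everything round the reader where it stands.

Things in the scene. Friction and masses are not known exactly. Their poses are not given: they have to be found in the camera images.
- reader: fixed light-grey vial reader, 260 mm deep, 176 mm wide, housing 36 mm high; origin on the bench below the carousel's axis, z up, +x from front panel to the optics tower at the back. Tower: 104 mm wide, 75 to 122 mm behind the axis, 108 mm high; its visor, 34 mm wide, reaches over the drum to 46 mm behind the axis, 94 to 103 mm above the bench.
- carousel_axis (a point): point on the carousel's vertical axis at the height of the drum's top face, 67 mm above the bench. The drum is dark, round, 71 mm in radius, with six pockets at 60 degree steps on a circle of 52 mm radius.
- read_spot (a point): the reading place: floor of the pocket under the visor, 52 mm from the axis towards the tower, 41 mm above the bench. A vial standing in that pocket has its origin here.
- knob_grip (a point): on the carousel's axis, middle of the black fluted knob's grip; moves with it. The knob is round, 33 mm across, straight grip 21 mm high (126 to 147 mm above the bench when home, top 152 mm), on a thin steel stem; any grasp direction does. Below it a steel cross pin, 80 mm long, 73 mm above the bench, lies in a notched collar in the drum's middle.
- knob (a joint): lift of the knob in m, 0 home, at most 0.015. A spring draws it down (4 N at home, 9 N fully up, plus 1 N weight). At home the cross pin locks the carousel; above 0.010 knob and drum turn together freely. Notches are 60 degrees apart: let go within 12 degrees of one, the pin slides in and centres to 2 degrees; farther off it stands on a tooth, 8 to 9 mm up.
- carousel (a joint): turn of knob and drum in rad, counter-clockwise seen from above is positive, turns either way without a stop in use; 0 at the start; notches at every multiple of pi/3.
- start (a joint): travel of the green start button in m, 0 = out, 0.005 = fully pressed (5 N); springs back; the reading starts at 0.0035.
- start_top (a point): centre of the top face of the green start button (21 mm diameter, in a dark round bezel 37 mm across and 12 mm high) at the right of the front panel, pressed straight down; about 53 mm above the bench, 104 mm in front of the carousel's axis and 52 mm to the right.
- vial_red: clear glass vial with a red screw cap, 15 mm across, 48 mm high, origin at the middle of its underside, z up; stands loose in one of the drum's pockets (26 mm deep), its top 89 mm above the bench.
- vial_blue: like the red one, with a blue cap; in another pocket.
- vial_white: like the red one, with a white cap; in another pocket.
- vial_dark: like the red one, with a white cap and dark grey contents; in another pocket. The two remaining pockets are empty.
- rack: white wire-like vial rack, 131 x 117 x 44 mm, standing empty to the left of the reader; origin under its centre. Bystander.
- blue_cap_bottle: white reagent bottle with a blue cap, 56 mm across, 106 mm high; origin under its centre. Bystander.
- tray: small white open tray, 76 x 126 x 22 mm; origin under its centre. Bystander.

How it is judged:
On the way, in this order (a step that is already met when the one before it is completed fails the run):
1. the red-capped vial stands at the reading place and the knob is fully home in its notch (horizontal distance between vial_red and read_spot below 0.006 m and height (world z) of vial_red below 0.046 m and value of joint knob below 0.0025 m), for 0.3 s.
2. the start button is pressed, with the red-capped vial still at the reading place and the knob home (all of step 1 and value of joint start above 0.0035 m), for 0.05 s.
At the end, for the whole second after the job is handed in: The red-capped vial stands in its pocket within 6 mm of the reading place, the knob is home (lift under 2.5 mm), the start button has been pressed past 3.5 mm and is out again (under 1 mm), and all four vials stand at rest, upright within 0.2 rad, at the bottom of their pockets (all of step 1 and value of joint start below 0.001 m and angle between each of vial_red, vial_blue, vial_white, vial_dark's own z axis and vertical below 0.2 rad and height (world z) of each of vial_blue, vial_white, vial_dark below 0.046 m and linear speed of each of vial_red, vial_blue, vial_white, vial_dark below 0.02 m/s); the robot touches nothing.
It fails at once if a reading is started while the red-capped vial is not at the reading place or the knob is not home (value of joint start above 0.0035 m and not (horizontal distance between vial_red and read_spot below 0.006 m and height (world z) of vial_red below 0.046 m and value of joint knob below 0.0025 m)).
It fails at once if a vial is touched by the robot (contact force between any of the fingers, the arm and vial_red above 0.5 N or contact force between any of the fingers, the arm and vial_blue above 0.5 N or contact force between any of the fingers, the arm and vial_white above 0.5 N or contact force between any of the fingers, the arm and vial_dark above 0.5 N).
It fails at once if the rack, the bottle or the tray is shifted by more than 20 mm (distance of any of rack, blue_cap_bottle, tray from where it was at the start of the episode above 0.02 m).
It also fails if it takes over 54 s, if anything falls off the work surface, if the arm or the gripper's body presses on something with over 40 N, if the wrist force passes 120 N, or if a joint passes its speed limit or range.

## Working session

There is one attempt and no reset: what is moved stays moved. The work goes in short steps, Python scripts to look and compute and a tool call to move; the robot and the scene stay as the last step left them, time stands still between calls to the robot, and variables do not carry over. Pictures are saved under pics/ and viewed, at most 10 in all, crops included, and the job is handed in when it is done.

```bash
ls; mkdir -p pics; cat > h.py <<'E'
import numpy as np, cv2
from scipy.spatial.transform import Rotation as R
from bench import manip
def cloud(im, T=None):
    """world points (H,W,3), nan where no range; T = world_from_camera for wrist"""
    K=im["K"];d=im["range_z"];h,w=d.shape
    u,v=np.meshgrid(np.arange(w),np.arange(h))
    xd=(u-K[0,2])/K[0,0];yd=(v-K[1,2])/K[1,1];x,y=xd.copy(),yd.copy()
    for _ in range(20):
        s=1+im["k1"]*(x*x+y*y);x,y=xd/s,yd/s
    P=np.stack([x*d,y*d,d],-1);P[d<=0]=np.nan
    if T is None:
        Rm=R.from_rotvec(np.ravel(im["rvec"])).as_matrix();return (P-np.ravel(im["tvec"]))@Rm
    return P@T[:3,:3].T+T[:3,3]
def save(im,n): cv2.imwrite("pics/"+n,im["frame"][:,:,::-1])
E
python3 - <<'E'
from h import *
s=manip.sense();print(s,manip.hold_point_z)
for n in("scene","top"):
    im=manip.get_image(n);save(im,n+".png");np.savez(n+".npz",P=cloud(im),f=im["frame"])
E
```

```text
bench.py
pics
{'time': 0.0, 'qpos': array([ 1.25909898,  0.32182039, -0.07005579,  1.45169386,  0.02259861,
        1.3708247 , -0.05693334]), 'joint_vel': array([ 1.49102496e-03,  6.73190137e-04,  2.23671706e-03, -2.47786902e-03,
        2.05451932e-04,  1.56918347e-03, -6.57695437e-05]), 'joint_torque': array([-2.15959681e-04, -4.93588686e+01, -3.82109424e-01, -3.14329576e+01,
        1.30872731e-02,  1.14545447e-02, -1.58921785e-05]), 'position': array([ 0.20778141, -0.61525639,  0.20521557]), 'orientation': array([-3.09812173e+00, -5.09143985e-01,  6.66967563e-04]), 'ft_force': array([-0.34563517, -1.14760881, -0.18288789]), 'wrist_torque': array([-0.01168409, -0.01517825,  0.03563576]), 'grip_force': 0.0, 'opening': 1.001683610647606} 0.0187
```

View pics/scene.png

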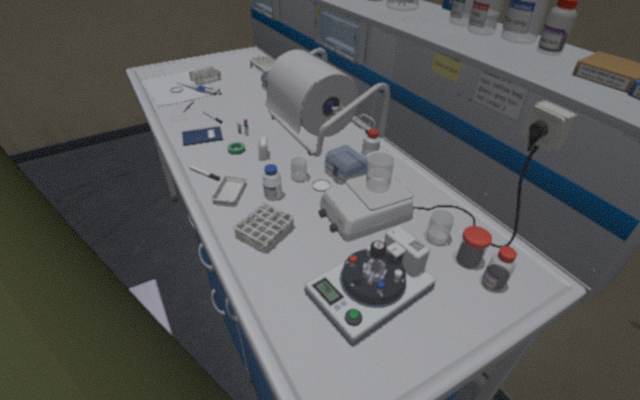

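View pics/top.png

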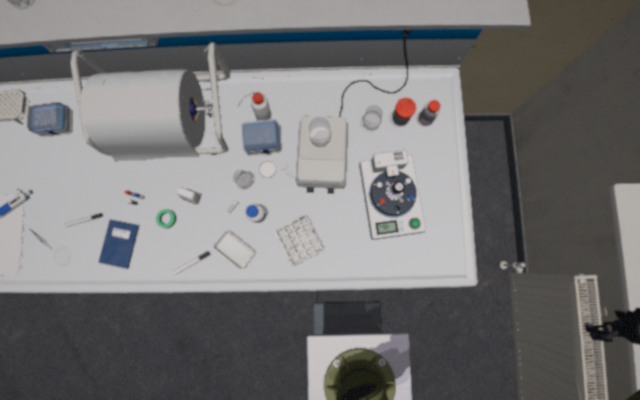

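The scene camera shows the reader at about (370,280), with the red vial left of the tower at (353,260). The top camera shows the drum at (394,193), the tower at (391,160) and the green button at (415,223). Next I'll take enlarged crops and measure.

```bash
python3 - <<'E'
from h import *
a=np.load("top.npz");b=np.load("scene.npz")
c1=cv2.resize(a["f"][140:250,345:440],None,fx=5,fy=5,interpolation=2)[:,:,::-1]
c2=cv2.resize(b["f"][225:345,295:445],None,fx=5,fy=5,interpolation=2)[:,:,::-1]
cv2.imwrite("pics/c.png",np.hstack([cv2.resize(c1,(390,450)),cv2.resize(c2[:, :],(410,450))[:, :]]))
for n,z in(("top",a),("scene",b)):
    P,f=z["P"],z["f"].astype(int);r,g,bl=f[...,0],f[...,1],f[...,2]
    near=(P[...,2]>.02)&(P[...,2]<.2)
    ref=np.array([.0,0,0])
    G=(g>r+40)&(g>bl+30)&near; Rd=(r>g+60)&(r>bl+60)&near; B=(bl>r+60)&(bl>g+25)&near
    for nm,m in(("g",G),("r",Rd),("b",B)):
        k,l,st,ce=cv2.connectedComponentsWithStats(m.astype(np.uint8))
        for i in range(1,k):
            if st[i,4]>2: print(n,nm,st[i,4],ce[i].round(1),np.nanmedian(P[l==i],0).round(4))
P=a["P"]
for nm,(lo,hi) in dict(knob=(.145,.158),tower=(.102,.114),drum=(.06,.072),house=(.03,.041)).items():
    m=(P[...,2]>lo)&(P[...,2]<hi); m[:, :340]=0;m[:,450:]=0;m[:140]=0;m[245:]=0
    q=P[m]; print(nm,len(q),q.mean(0).round(4),q.min(0).round(4),q.max(0).round(4),cv2.minAreaRect(q[:,:2].astype(np.float32)))
E
```

```text
top g 11 [162.4 211.8] [0.5485 0.629  0.0208]
top g 3 [171. 212.] [0.5478 0.5989 0.021 ]
top g 7 [172.1 215.3] [0.5379 0.5951 0.0206]
top g 38 [415.1 222.6] [ 0.4917 -0.1851  0.058 ]
top g 5 [169.8 223.2] [0.5116 0.6001 0.0215]
top g 10 [162.8 225.2] [0.5055 0.625  0.0212]
top r 84 [257.5  97.7] [0.8778 0.2922 0.1444]
top r 326 [405.2 107.5] [ 0.8558 -0.1676  0.0948]
top r 105 [433.8 105.6] [ 0.8514 -0.2525  0.1175]
top r 10 [126.7 191.9] [0.6124 0.7371 0.0486]
top r 22 [381.9 200.9] [ 0.5576 -0.0803  0.0903]
top b 217 [334.7  35.9] [1.0498 0.0522 0.1933]
top b 25 [385.5  34.7] [ 1.0506 -0.1019  0.1938]
top b 11 [412.8  34.5] [ 1.0489 -0.1826  0.1956]
top b 42 [427.9  34.1] [ 1.0501 -0.2294  0.1942]
top b 23 [448.2  33.9] [ 1.0505 -0.2926  0.1939]
top b 27 [463.6  34.3] [ 1.0489 -0.3427  0.1948]
top b 7 [474.1  34.3] [ 1.0491 -0.3726  0.1947]
top b 19 [396.2  35.3] [ 1.0485 -0.1323  0.1935]
top b 91 [270.1  37.6] [1.0498 0.2451 0.1934]
top b 67 [192.7  40.7] [1.0494 0.4865 0.1932]
top b 29 [219.2  39.4] [1.0483 0.4011 0.1966]
top b 19 [233.1  39.3] [1.0475 0.3606 0.1949]
top b 4 [241
[... 1914 characters left out ...]
  0.1571] ((0.5896198749542236, -0.12015306204557419), (0.030788518488407135, 0.03124067187309265), 43.353912353515625)
tower 566 [ 0.6809 -0.1086  0.1081] [ 0.6349 -0.1614  0.102 ] [ 0.7135 -0.0563  0.1139] ((0.6731513142585754, -0.11079560220241547), (0.07515796273946762, 0.10469876974821091), 6.789957046508789)
drum 1151 [ 0.5873 -0.1137  0.068 ] [ 0.491  -0.1941  0.0601] [0.7446 0.0455 0.072 ] ((0.6142870187759399, -0.08341316878795624), (0.29663053154945374, 0.1588554084300995), 67.42272186279297)
house 1729 [ 0.5518 -0.1153  0.0375] [ 0.4491 -0.2219  0.03  ] [0.7211 0.0449 0.041 ] ((0.5799418091773987, -0.08442865312099457), (0.25630003213882446, 0.2491822987794876), 6.880190849304199)
```

View pics/c.png

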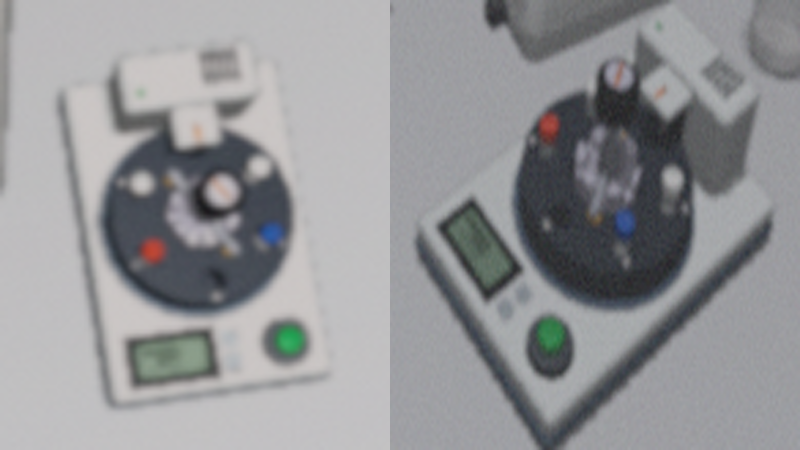

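The crop shows the visor pocket empty and the front pocket empty. Red is front-left, about 120° counter-clockwise from the tower, so the carousel has to turn by -120°. The axis is near (0.589,-0.120) and the reader's yaw is about 0.12 rad.

```bash
cat >> h.py <<'E'
def delta(target):
    s=manip.sense();Rm=R.from_rotvec(s["orientation"])
    return Rm.inv().apply(np.array(target)-s["position"]).round(4)
E
python3 -c "
from h import *
print(delta([.5893,-.1203,.2053]))"
```

```text
[ 0.5199 -0.3469  0.0006]
```

The rows are not in the units I measure in: shifts go in shares of 0.4 m and turns go in shares of pi/2 rad. I convert before sending: 0.33 m / 0.4 = 0.825, -0.05 m / 0.4 = -0.125, -1.1 rad / 1.5708 = -0.7003.

Emit:
run_rows:
  offsets:
    - [[0, 0, -0.075], [0, 0, 0]]
    - [[0.075, -0.05, -0.125], [0, 0, -0.0637]]
    - [[0.15, -0.1, -0.125], [0, 0, -0.1273]]
    - [[0.225, -0.15, -0.125], [0, 0, -0.191]]
    - [[0.3, -0.2, -0.125], [0, 0, -0.2546]]
    - [[0.375, -0.25, -0.125], [0, 0, -0.3183]]
    - [[0.45, -0.3, -0.125], [0, 0, -0.382]]
    - [[0.525, -0.35, -0.125], [0, 0, -0.4456]]
    - [[0.6, -0.4, -0.125], [0, 0, -0.5093]]
    - [[0.675, -0.45, -0.125], [0, 0, -0.573]]
    - [[0.75, -0.5, -0.125], [0, 0, -0.6366]]
    - [[0.825, -0.55, -0.125], [0, 0, -0.7003]]
  aperture: 1.0

```text
time: 1.1
position: [0.4508, -0.3001, 0.256]
orientation: [-2.371, -2.06, 0.001]
ft_force: [0.2, -1.1, -0.1]
opening: 0.999
grip_force: 0.0
```

```bash
python3 -c "
from h import *
print(delta([.5893,-.1203,.245]),manip.sense()['qpos'])"
```

```text
[0.1974 0.112  0.011 ] [ 0.93693181  0.09137979 -0.42511672  1.6323275   0.03831459  1.42649188
  0.36771599]
```

To row units: 0.197 m / 0.4 = 0.4925, 0.19 m / 0.4 = 0.475, -0.15 rad / 1.5708 = -0.0955.

Emit:
run_rows:
  offsets:
    - [[0.075, 0.0425, 0], [0, 0, -0.0637]]
    - [[0.1625, 0.0925, 0], [0, 0, -0.0955]]
    - [[0.25, 0.14, 0], [0, 0, -0.0955]]
    - [[0.3375, 0.19, 0], [0, 0, -0.0955]]
    - [[0.425, 0.24, 0], [0, 0, -0.0955]]
    - [[0.475, 0.2725, 0.025], [0, 0, -0.0955]]
    - [[0.4925, 0.28, 0.0275], [0, 0, -0.0955]]
    - [[0.4925, 0.28, 0.0275], [0, 0, -0.0955]]
    - [[0.4925, 0.28, 0.0275], [0, 0, -0.0955]]

```text
time: 1.85
position: [0.5889, -0.1239, 0.2448]
orientation: [-2.216, -2.226, 0.002]
ft_force: [0.3, -1.0, -1.2]
opening: 1.001
grip_force: 0.0
```

```bash
python3 - <<'E'
from h import *
s=manip.sense();im=manip.get_image("wrist");save(im,"w1.png")
T=np.eye(4);T[:3,:3]=R.from_rotvec(s["orientation"]).as_matrix();T[:3,3]=s["position"]
P=cloud(im,T@im["tool_from_camera"]);np.savez("w1.npz",P=P,f=im["frame"])
print(s["qpos"],s["position"],delta([.5893,-.1203,.118]))
m=(P[...,2]>.148)&(P[...,2]<.158)&(np.hypot(P[...,0]-.589,P[...,1]+.12)<.035);q=P[m];print(len(q),q.min(0),q.max(0),cv2.minEnclosingCircle(q[:,:2].astype(np.float32)))
E
```

```text
[ 0.65255367  0.25167145 -0.58905939  1.50102525  0.14093361  1.4328206
  0.06321885] [ 0.58888312 -0.12394426  0.24483355] [0.0049 0.0007 0.1272]
1039 [ 0.57588358 -0.13764254  0.1480043 ] [ 0.60756895 -0.10656448  0.15363176] ((0.5917046666145325, -0.12217169255018234), 0.016253896057605743)
```

View pics/w1.png

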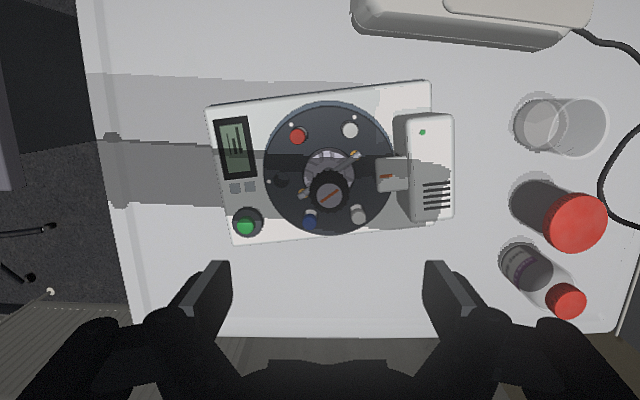

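The wrist view shows the knob top at (330,190), clear between the fingers. The orange mark on the visor is at (388,175), and the red vial is at (298,135).

To row units: 0.128 m / 0.4 = 0.32, -0.001 m / 0.4 = -0.0025.

Emit:
run_rows:
  offsets:
    - [[-0.0025, 0.0025, 0.075], [0, 0, 0]]
    - [[-0.0025, 0.0025, 0.15], [0, 0, 0]]
    - [[-0.0025, 0.0025, 0.2125], [0, 0, 0]]
    - [[-0.0025, 0.0025, 0.2625], [0, 0, 0]]
    - [[-0.0025, 0.0025, 0.3], [0, 0, 0]]
    - [[-0.0025, 0.0025, 0.32], [0, 0, 0]]
    - [[-0.0025, 0.0025, 0.32], [0, 0, 0]]

```text
time: 2.48
position: [0.5886, -0.1262, 0.1157]
orientation: [-2.218, -2.222, 0.004]
ft_force: [0.1, -0.0, 0.0]
opening: 0.999
grip_force: 0.0
```

Emit:
run_rows:
  offsets:
    - [[0, 0, 0], [0, 0, 0]]
    - [[0, 0, 0], [0, 0, 0]]
    - [[0, 0, 0], [0, 0, 0]]
    - [[0, 0, 0], [0, 0, 0]]
    - [[0, 0, 0], [0, 0, 0]]
    - [[0, 0, 0], [0, 0, 0]]
    - [[0, 0, 0], [0, 0, 0]]
    - [[0, 0, 0], [0, 0, 0]]
  aperture: 0.0
  force: 60

```text
time: 3.15
position: [0.5906, -0.1242, 0.1188]
orientation: [2.215, 2.227, -0.001]
ft_force: [-1.9, 0.7, 7.0]
opening: 0.337
grip_force: 58.7
```

Emit:
run_rows:
  offsets:
    - [[0, 0, 0], [0, 0, 0]]
    - [[0, 0, 0], [0, 0, 0]]
    - [[0, 0, 0], [0, 0, 0]]
    - [[0, 0, 0], [0, 0, 0]]
    - [[0, 0, 0], [0, 0, 0]]
    - [[0, 0, 0], [0, 0, 0]]
  aperture: 0.6

```text
time: 3.65
position: [0.5905, -0.124, 0.1172]
orientation: [-2.216, -2.227, 0.0]
ft_force: [-0.0, -0.8, 0.7]
opening: 0.601
grip_force: 0.0
```

Emit:
run_rows:
  offsets:
    - [[0.0025, 0, 0], [0, 0, 0]]
    - [[0.0063, 0, 0], [0, 0, 0]]
    - [[0.0063, 0, 0], [0, 0, 0]]
    - [[0.0063, 0, 0], [0, 0, 0]]

```text
time: 3.98
position: [0.5905, -0.1213, 0.1173]
orientation: [-2.215, -2.227, 0.0]
ft_force: [0.1, -0.1, 1.0]
opening: 0.6
grip_force: 0.0
```

Emit:
run_rows:
  offsets:
    - [[0, 0, 0], [0, 0, 0]]
    - [[0, 0, 0], [0, 0, 0]]
    - [[0, 0, 0], [0, 0, 0]]
    - [[0, 0, 0], [0, 0, 0]]
    - [[0, 0, 0], [0, 0, 0]]
    - [[0, 0, 0], [0, 0, 0]]
    - [[0, 0, 0], [0, 0, 0]]
  aperture: 0.0
  force: 60

```text
time: 4.57
position: [0.5905, -0.1216, 0.1178]
orientation: [2.216, 2.227, -0.0]
ft_force: [-2.5, 0.3, 4.8]
opening: 0.342
grip_force: 59.2
```

To row units: -0.0135 m / 0.4 = -0.0338, -0.01 m / 0.4 = -0.025.

Emit:
run_rows:
  offsets:
    - [[0, 0, -0.0075], [0, 0, 0]]
    - [[0, 0, -0.015], [0, 0, 0]]
    - [[0, 0, -0.025], [0, 0, 0]]
    - [[0, 0, -0.0338], [0, 0, 0]]
    - [[0, 0, -0.0338], [0, 0, 0]]
    - [[0, 0, -0.0338], [0, 0, 0]]
    - [[0, 0, -0.0338], [0, 0, 0]]

```text
time: 5.15
position: [0.5903, -0.1215, 0.1302]
orientation: [-2.215, -2.227, 0.001]
ft_force: [2.2, -0.6, -8.2]
opening: 0.335
grip_force: 59.8
```

To row units: 1 rad / 1.5708 = 0.6366.

Emit:
run_rows:
  offsets:
    - [[0, 0, 0], [0, 0, 0.0382]]
    - [[0, 0, 0], [0, 0, 0.0891]]
    - [[0, 0, 0], [0, 0, 0.1464]]
    - [[0, 0, 0], [0, 0, 0.2037]]
    - [[0, 0, 0], [0, 0, 0.261]]
    - [[0, 0, 0], [0, 0, 0.3183]]
    - [[0, 0, 0], [0, 0, 0.382]]
    - [[0, 0, 0], [0, 0, 0.4456]]
    - [[0, 0, 0], [0, 0, 0.5093]]
    - [[0, 0, 0], [0, 0, 0.573]]
    - [[0, 0, 0], [0, 0, 0.6175]]
    - [[0, 0, 0], [0, 0, 0.6366]]

```text
time: 6.15
position: [0.5908, -0.1218, 0.1305]
orientation: [3.013, 0.887, 0.001]
ft_force: [2.9, -1.6, -8.9]
opening: 0.334
grip_force: 59.8
```

```bash
python3 -c "
from h import *
s=manip.sense();print(s['qpos'],s['wrist_torque'],R.from_rotvec(s['orientation']).as_matrix()[:,0])"
```

```text
[ 0.52495836  0.3003145  -0.43690106  1.65788434  0.1344319   1.2126016
 -0.94019894] [-0.20396312 -0.79421024 -0.00506615] [8.40518242e-01 5.41783212e-01 1.92971461e-04]
```

To row units: 1.095 rad / 1.5708 = 0.6971.

Emit:
run_rows:
  offsets:
    - [[0, 0, 0], [0, 0, 0.0509]]
    - [[0, 0, 0], [0, 0, 0.1146]]
    - [[0, 0, 0], [0, 0, 0.1783]]
    - [[0, 0, 0], [0, 0, 0.2419]]
    - [[0, 0, 0], [0, 0, 0.3056]]
    - [[0, 0, 0], [0, 0, 0.3692]]
    - [[0, 0, 0], [0, 0, 0.4329]]
    - [[0, 0, 0], [0, 0, 0.4966]]
    - [[0, 0, 0], [0, 0, 0.5602]]
    - [[0, 0, 0], [0, 0, 0.6239]]
    - [[0, 0, 0], [0, 0, 0.6748]]
    - [[0, 0, 0], [0, 0, 0.6971]]

```text
time: 7.15
position: [0.5908, -0.1224, 0.1305]
orientation: [3.034, -0.812, 0.001]
ft_force: [1.8, -1.6, -8.2]
opening: 0.337
grip_force: 59.8
```

Emit:
run_rows:
  offsets:
    - [[0, 0, 0], [0, 0, 0]]
    - [[0, 0, 0], [0, 0, 0]]
    - [[0, 0, 0], [0, 0, 0]]

```text
time: 7.4
position: [0.5908, -0.1223, 0.1307]
orientation: [3.036, -0.805, 0.001]
ft_force: [4.4, -3.6, -8.8]
opening: 0.338
grip_force: 59.8
```

```bash
python3 - <<'E'
from h import *
s=manip.sense();x=R.from_rotvec(s['orientation']).as_matrix()[:,0];print(s['qpos'],np.degrees(np.arctan2(x[1],x[0])))
for n in("top","scene"):
    im=manip.get_image(n);P=cloud(im);f=im["frame"].astype(int);save(im,n+"2.png")
    m=(f[...,0]>f[...,1]+40)&(f[...,0]>f[...,2]+40)&(np.hypot(P[...,0]-.59,P[...,1]+.121)<.08)&(P[...,2]>.07)
    if m.any(): print(n,m.sum(),np.nanmedian(P[m],0))
im=manip.get_image("wrist");save(im,"w2.png")
E
```

```text
[ 0.40770159  0.28429921 -0.29442369  1.66201294  0.08818443  1.20750487
 -1.99633958] -29.716723871005787
scene 17 [ 0.63438394 -0.1194393   0.08802798]
```

View pics/w2.png

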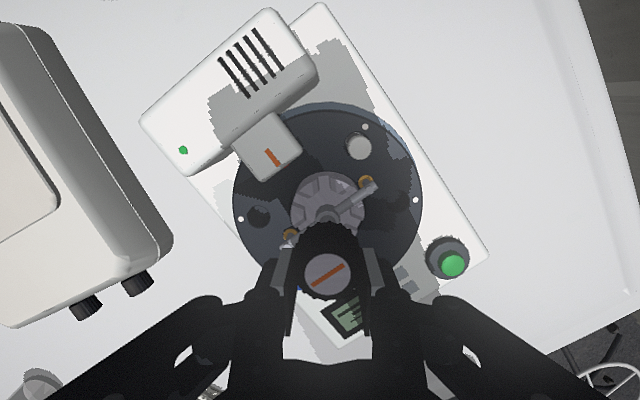

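The red vial is now under the visor: the scene camera puts it at (0.634,-0.119), and in the wrist view the visor (265,145) hides it. The tool turned 120.0°. Next I'll lower and release.

To row units: 0.0135 m / 0.4 = 0.0338, 0.006 m / 0.4 = 0.015.

Emit:
run_rows:
  offsets:
    - [[0, 0, 0.0075], [0, 0, 0]]
    - [[0, 0, 0.015], [0, 0, 0]]
    - [[0, 0, 0.0225], [0, 0, 0]]
    - [[0, 0, 0.03], [0, 0, 0]]
    - [[0, 0, 0.0338], [0, 0, 0]]
    - [[0, 0, 0.0338], [0, 0, 0]]
    - [[0, 0, 0.0338], [0, 0, 0]]

```text
time: 8.13
position: [0.5908, -0.1223, 0.1179]
orientation: [3.035, -0.807, 0.002]
ft_force: [2.5, -4.7, -4.6]
opening: 0.344
grip_force: 60.4
```

Emit:
run_rows:
  offsets:
    - [[0, 0, 0], [0, 0, 0]]
    - [[0, 0, 0], [0, 0, 0]]
    - [[0, 0, 0], [0, 0, 0]]
    - [[0, 0, 0], [0, 0, 0]]
    - [[0, 0, 0], [0, 0, 0]]
    - [[0, 0, 0], [0, 0, 0]]
  aperture: 0.8

```text
time: 8.63
position: [0.5905, -0.1211, 0.1175]
orientation: [-3.036, 0.806, 0.0]
ft_force: [-0.9, 1.1, 1.0]
opening: 0.802
grip_force: 0.0
```

Emit:
run_rows:
  offsets:
    - [[0, 0, -0.05], [0, 0, 0]]
    - [[0, 0, -0.125], [0, 0, 0]]
    - [[0, 0, -0.225], [0, 0, 0]]
    - [[0, 0, -0.275], [0, 0, 0]]
    - [[0, 0, -0.275], [0, 0, 0]]
    - [[0, 0, -0.275], [0, 0, 0]]
    - [[0, 0, -0.275], [0, 0, 0]]

```text
time: 9.22
position: [0.59, -0.1213, 0.2264]
orientation: [3.036, -0.806, -0.002]
ft_force: [-1.4, 0.2, -0.8]
opening: 0.799
grip_force: 0.0
```

```bash
python3 - <<'E'
from h import *
s=manip.sense();im=manip.get_image("wrist");save(im,"w3.png")
T=np.eye(4);T[:3,:3]=R.from_rotvec(s["orientation"]).as_matrix();T[:3,3]=s["position"]
P=cloud(im,T@im["tool_from_camera"]);f=im["frame"].astype(int)
m=(P[...,2]>.145)&(P[...,2]<.175)&(np.hypot(P[...,0]-.59,P[...,1]+.121)<.03);print("knob",np.median(P[m],0),cv2.minEnclosingCircle(P[m][:,:2].astype(np.float32)))
g=(f[...,1]>f[...,0]+40)&(f[...,1]>f[...,2]+30)&(np.hypot(P[...,0]-.49,P[...,1]+.185)<.04)
print("green",g.sum(),np.nanmedian(P[g],0),cv2.minEnclosingCircle(P[g][:,:2].astype(np.float32)))
for n in("top","scene"):
    im=manip.get_image(n);P=cloud(im);f=im["frame"].astype(int)
    m=(P[...,2]>.145)&(P[...,2]<.175)&(np.hypot(P[...,0]-.59,P[...,1]+.121)<.02);print(n,m.sum(),np.median(P[m],0))
    m=(f[...,0]>f[...,1]+40)&(f[...,0]>f[...,2]+40)&(np.hypot(P[...,0]-.59,P[...,1]+.121)<.08)&(P[...,2]>.07)&(P[...,2]<.094)
    if m.any(): print(n,m.sum(),np.nanmedian(P[m],0))
    if n=="scene":cv2.imwrite("pics/s3.png",cv2.resize(im["frame"][225:345,295:445],(750,600),interpolation=2)[:,:,::-1])
E
```

```text
knob [ 0.59318098 -0.12262419  0.15031071] ((0.591793417930603, -0.12179189920425415), 0.017292337492108345)
green 224 [ 0.49519884 -0.18598651  0.05627566] ((0.49473264813423157, -0.18604637682437897), 0.009834305383265018)
top 103 [ 0.5881679  -0.11994611  0.15203433]
scene 151 [ 0.58600198 -0.12484459  0.14935514]
scene 9 [ 0.63545579 -0.12010833  0.08700841]
```

View pics/w3.png

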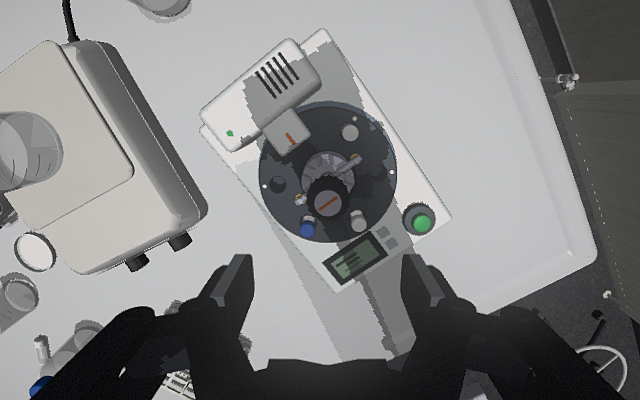

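The knob is home, with its top at z≈0.152 in the top view. Blue is front-left and the dark vial is at the front, as expected. The green button is at (421,222) in the image, or (0.4935,-0.1856) in world coordinates.

```bash
python3 -c "
from h import *
print(delta([.4935,-.1856,.2264]))"
```

```text
[-0.0516  0.1034 -0.0006]
```

To row units: 0.155 m / 0.4 = 0.3875, 0.145 m / 0.4 = 0.3625.

Emit:
run_rows:
  offsets:
    - [[-0.025, 0.05, 0], [0, 0, 0]]
    - [[-0.0625, 0.125, 0], [0, 0, 0]]
    - [[-0.1, 0.2, 0], [0, 0, 0]]
    - [[-0.13, 0.2588, 0], [0, 0, 0]]
    - [[-0.13, 0.2588, 0.075], [0, 0, 0]]
    - [[-0.13, 0.2588, 0.175], [0, 0, 0]]
    - [[-0.13, 0.2588, 0.275], [0, 0, 0]]
    - [[-0.13, 0.2588, 0.3625], [0, 0, 0]]
    - [[-0.13, 0.2588, 0.3875], [0, 0, 0]]
    - [[-0.13, 0.2588, 0.3875], [0, 0, 0]]
    - [[-0.13, 0.2588, 0.3875], [0, 0, 0]]
    - [[-0.13, 0.2588, 0.3875], [0, 0, 0]]
  aperture: 0.0
  force: 60

```text
time: 10.37
position: [0.4959, -0.1861, 0.0746]
orientation: [3.036, -0.806, 0.006]
ft_force: [-0.2, -0.5, -0.3]
opening: 0.003
grip_force: 0.0
```

```bash
python3 -c "
from h import *
print(delta([.4935,-.1856,.060]))"
```

```text
[-0.0024  0.0007  0.0146]
```

To row units: 0.0255 m / 0.4 = 0.0638, -0.002 m / 0.4 = -0.005.

Emit:
run_rows:
  offsets:
    - [[-0.005, 0, 0.0125], [0, 0, 0]]
    - [[-0.005, 0, 0.03], [0, 0, 0]]
    - [[-0.005, 0, 0.0425], [0, 0, 0]]
    - [[-0.005, 0, 0.05], [0, 0, 0]]
    - [[-0.005, 0, 0.055], [0, 0, 0]]
    - [[-0.005, 0, 0.06], [0, 0, 0]]
    - [[-0.005, 0, 0.0638], [0, 0, 0]]
    - [[-0.005, 0, 0.0638], [0, 0, 0]]
    - [[-0.005, 0, 0.0638], [0, 0, 0]]

```text
time: 11.12
position: [0.4923, -0.1846, 0.0468]
orientation: [3.036, -0.806, -0.0]
ft_force: [0.2, 0.6, -0.0]
opening: -0.005
grip_force: 0.0
```

```bash
python3 - <<'E'
from h import *
im=manip.get_image("scene");s=cv2.resize(im["frame"][255:345,305:405],(500,450),interpolation=2)
im=manip.get_image("wrist");w=cv2.resize(im["frame"][150:400,200:440],(300,312))
o=np.zeros((450,800,3),np.uint8);o[:,:500]=s;o[:312,500:]=w;cv2.imwrite("pics/p4.png",o[:,:,::-1]);print(manip.sense()["ft_force"],manip.sense()["position"])
E
```

```text
[ 0.05642944 -0.54045214  0.62598202] [ 0.49245229 -0.18468339  0.04698109]
```

View pics/p4.png

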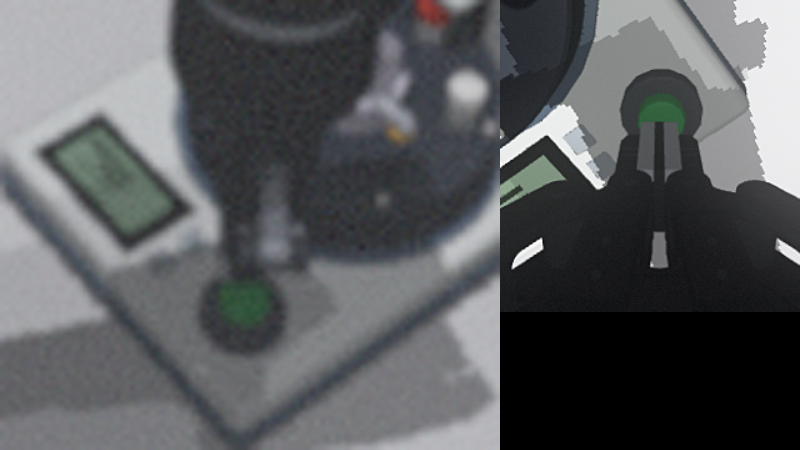

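```bash
python3 - <<'E'
from h import *
s=manip.sense()
T=np.eye(4);T[:3,:3]=R.from_rotvec(s["orientation"]).as_matrix();T[:3,3]=s["position"]
for n in("wrist","scene","top"):
    im=manip.get_image(n);P=cloud(im,T@im["tool_from_camera"] if n=="wrist" else None);f=im["frame"].astype(int)
    d=np.hypot(P[...,0]-.4935,P[...,1]+.1855)
    g=(f[...,1]>f[...,0]+35)&(f[...,1]>f[...,2]+25)&(d<.04)
    print(n,"green",g.sum(),np.nanmedian(P[g],0).round(4))
    m=(d<.03)&(P[...,2]>.06)&(P[...,2]<.11)
    q=P[m]; 
    if len(q):
        i=np.argsort(q[:,2])[:max(5,len(q)//10)];print(len(q),"lowest",q[i].mean(0).round(4),q[i].min(0).round(4))
    h,e=np.histogram(P[(d<.03)&(P[...,2]>.03)&(P[...,2]<.12)][:,2],np.arange(.03,.121,.005));print(h)
E
```

```text
wrist green 506 [ 0.4989 -0.1894  0.0563]
2568 lowest [ 0.5018 -0.1894  0.0789] [ 0.4933 -0.199   0.0746]
[ 302 3201  156 1658  182  540    0    0    1  181  283  337  362  412
  328  664  438 1453]
scene green 0 [nan nan nan]
36 lowest [ 0.4841 -0.1856  0.0748] [ 0.4803 -0.1937  0.073 ]
[ 66 236  28 120  24  51   0   0   3   6  14  10   1   1   1   0   1   5]
top green 0 [nan nan nan]
11 lowest [ 0.4849 -0.1765  0.0804] [ 0.4804 -0.1835  0.0756]
[11 63 19 21 15  2  0  0  0  2  2  1  4  1  1  0  0  0]
  return np.nanmean(a, axis, out=out, keepdims=keepdims)
```

Both cameras put the shut fingertip at z≈0.073, above the untouched button at 0.056, and the wrist reads no force. I'll keep going down gently and watch the force.

To row units: 0.015 m / 0.4 = 0.0375, 0.012 m / 0.4 = 0.03.

Emit:
run_rows:
  offsets:
    - [[0, 0, 0.0075], [0, 0, 0]]
    - [[0, 0, 0.015], [0, 0, 0]]
    - [[0, 0, 0.0225], [0, 0, 0]]
    - [[0, 0, 0.03], [0, 0, 0]]
    - [[0, 0, 0.0375], [0, 0, 0]]
    - [[0, 0, 0.0375], [0, 0, 0]]
    - [[0, 0, 0.0375], [0, 0, 0]]
    - [[0, 0, 0.0375], [0, 0, 0]]

```text
time: 12.03
position: [0.4921, -0.1845, 0.0319]
orientation: [3.036, -0.806, -0.001]
ft_force: [-1.0, 0.8, 1.1]
opening: -0.001
grip_force: 0.8
```

```bash
python3 - <<'E'
from h import *
s=manip.sense();T=np.eye(4);T[:3,:3]=R.from_rotvec(s["orientation"]).as_matrix();T[:3,3]=s["position"]
for n in("wrist","scene"):
    im=manip.get_image(n);P=cloud(im,T@im["tool_from_camera"] if n=="wrist" else None)
    d=np.hypot(P[...,0]-.4935,P[...,1]+.1855)
    print(np.histogram(P[(d<.03)&(P[...,2]>.03)&(P[...,2]<.12)][:,2],np.arange(.03,.1,.004))[0])
E
```

```text
[  13 3975  145  208 1610  168  241   49  188  250  256  291  313  336
  234  531  287]
[ 20 237  32  31  93  11  15   6   6   9   5   1   4   2   0   0   0]
```

To row units: 0.009 m / 0.4 = 0.0225, 0.0075 m / 0.4 = 0.0188.

Emit:
run_rows:
  offsets:
    - [[0, 0, 0.005], [0, 0, 0]]
    - [[0, 0, 0.01], [0, 0, 0]]
    - [[0, 0, 0.015], [0, 0, 0]]
    - [[0, 0, 0.0188], [0, 0, 0]]
    - [[0, 0, 0.0225], [0, 0, 0]]
    - [[0, 0, 0.0225], [0, 0, 0]]

```text
time: 12.63
position: [0.4927, -0.1847, 0.0268]
orientation: [3.035, -0.806, -0.0]
ft_force: [-12.7, 4.7, 30.3]
opening: 0.001
grip_force: 15.3
```

```bash
python3 - <<'E'
from h import *
s=manip.sense();T=np.eye(4);T[:3,:3]=R.from_rotvec(s["orientation"]).as_matrix();T[:3,3]=s["position"]
im=manip.get_image("scene");a=cv2.resize(im["frame"][255:345,305:405],(400,360),interpolation=2)
im=manip.get_image("wrist");w=cv2.resize(im["frame"][150:400,180:460],(400,357))
P=cloud(im,T@im["tool_from_camera"]);f=im["frame"].astype(int)
g=(f[...,1]>f[...,0]+35)&(f[...,1]>f[...,2]+25)&(np.hypot(P[...,0]-.49,P[...,1]+.185)<.04)
print(g.sum(),np.median(P[g],0),np.percentile(P[g][:,2],[5,50,95]),s["ft_force"],s["wrist_torque"])
o=np.zeros((360,800,3),np.uint8);o[:,:400]=a;o[:357,400:]=w;cv2.imwrite("pics/p5.png",o[:,:,::-1])
E
```

```text
149 [ 0.5015624 -0.1917065  0.0501986] [0.048371   0.0501986  0.05132473] [-12.71467838   4.74144679  30.29872461] [0.90164216 2.64461235 0.01326872]
```

View pics/p5.png

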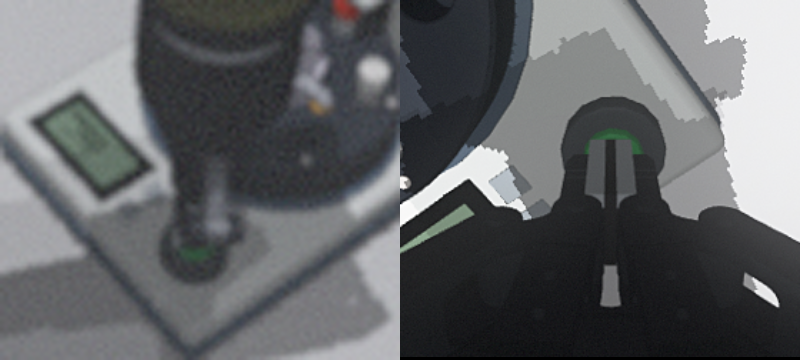

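The button top fell from 0.056 to 0.050, level with the bezel, so it is fully pressed. Now I'll retract.

To row units: -0.2 m / 0.4 = -0.5, -0.18 m / 0.4 = -0.45.

Emit:
run_rows:
  offsets:
    - [[0, 0, -0.025], [0, 0, 0]]
    - [[0, 0, -0.075], [0, 0, 0]]
    - [[0, 0, -0.175], [0, 0, 0]]
    - [[0, 0, -0.275], [0, 0, 0]]
    - [[0, 0, -0.375], [0, 0, 0]]
    - [[0, 0, -0.45], [0, 0, 0]]
    - [[0, 0, -0.5], [0, 0, 0]]
    - [[0, 0, -0.5], [0, 0, 0]]
    - [[0, 0, -0.5], [0, 0, 0]]
    - [[0, 0, -0.5], [0, 0, 0]]

```text
time: 13.57
position: [0.4918, -0.1844, 0.2215]
orientation: [-3.036, 0.806, 0.003]
ft_force: [-0.2, 0.3, 0.1]
opening: 0.003
grip_force: 0.0
```

```bash
python3 - <<'E'
from h import *
s=manip.sense();T=np.eye(4);T[:3,:3]=R.from_rotvec(s["orientation"]).as_matrix();T[:3,3]=s["position"]
im=manip.get_image("wrist");P=cloud(im,T@im["tool_from_camera"]);f=im["frame"].astype(int);save(im,"w6.png")
g=(f[...,1]>f[...,0]+35)&(f[...,1]>f[...,2]+25)&(np.hypot(P[...,0]-.49,P[...,1]+.185)<.04)
print(g.sum(),np.median(P[g],0))
im=manip.get_image("scene");P=cloud(im)
m=(P[...,2]>.14)&(P[...,2]<.175)&(np.hypot(P[...,0]-.59,P[...,1]+.121)<.02);print(m.sum(),np.median(P[m],0) if m.any() else 0)
E
```

```text
45 [ 0.50009845 -0.18802489  0.05636385]
180 [ 0.58494444 -0.12658399  0.14930441]
```

View pics/w6.png

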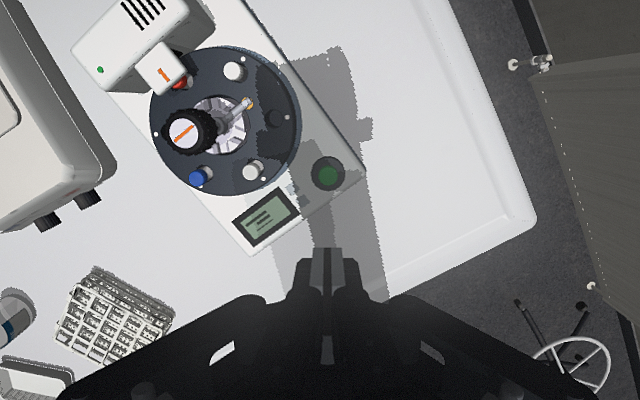

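The red cap shows under the visor at (180,83), the knob is home, and the button is back out at (327,173). All four vials are upright and the gripper is clear, so I'm handing in.

```bash
python3 -c "
from bench import manip
print(manip.hand_in())"
```

```text
the job is handed in; nothing more can be done
None
```

I turned the red-capped vial to the reading place, let the knob drop home, pressed the start button until it was flush with its bezel and let it spring back out; the job was handed in after about 14 s, with no verdict returned.

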